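# Box up the wire spools

## Robot

A 6-joint arm with a two-finger parallel gripper is mounted at the origin on a cart in front of the work surface, level with it; the furniture and walls round the work are solid. World frame = base frame: x ahead of the robot, y to its left, z up, the work surface at z = 0. Lengths are in mm, angles in rad, forces in N, time in s.
With the tool pointing down it reaches from about 150 to 775 mm from the base axis. Payload 6.1 kg.
Tool frame: the origin (TCP) lies on the centre line of the jaws, within the pads' length; the fingertips stand 25 mm ahead of it and the grasp point (between the pads) lies 6 mm ahead of it; z points along the fingers, y is the direction in which the jaws open and shut (so a half turn about z gives the same grasp; the last joint's range is limited). The gripper opens to 85 mm and grips with 20 to 120 N. Pads are 22 mm wide; open, the fingers measure 114 mm over their backs; the gripper's body (76 mm by 85 mm) begins 54 mm behind the grasp point. The pads swing forward as they close: fully open they stand 13 mm farther back than shut.
Start: joints at [1.105, 0.126, -0.04, 1.405, 0, 1.571], TCP at [235.788, 469.055, 256.295] pointing down, gripper open.
Joint ranges: [-2.72, 2.72], [-0.95, 1.95], [-1.27, 1.35], [-1.78, 2.02], [-1.46, 1.47], [-3.14, 3.14]. Speed limits (rad/s): [2.39, 2.39, 3.01, 3.14, 3.14, 3.14].

## Interface

Orientations are given as a 3x3 rotation matrix whose columns are the frame's x, y, z axes.
In Python, from rig import status, vision, bot gives the robot as it stands.
- The arm moves only by the tool arm_command, never from a script. Its argument "deltas" is text: rows parted by semicolons, each of 7 numbers parted by spaces: the shift along the tool's x, y, z in mm, then the turn, a rotation vector about the tool's x, y, z in degrees, then the finger opening in mm, from 0 to 85.4. In form: tx ty tz wx wy wz hand; .... A call has 1 to 8 rows; each row shifts and turns the pose as measured when the row begins, along the tool's axes as they then stand; what a row does not reach is not made up. A row lasts 1/10 s, in which the tool goes at most 50 mm and 8.59 degrees, less where a joint would pass 70% of its speed; a pose out of reach is approached as far as the arm can. A call with a gripper value outside its range is refused whole. The fingers move at their own pace and stop on an object; the grip force is fixed at half the most. Time passes only in rows, so rows that do not move let the fingers close. It gives the time, the measured TCP pose, the force and the opening at its end, in the units of the state.
- status.get_obs(): the state, without advancing time (a new reading comes with each control period).
- vision.grab_frame(name): name is "side" or "top" or "wrist"; returns a dict with "pixels" (384x512x3 uint8, blue, green, red), "fx", "fy", "cx", "cy" (pixels), "R" (3x3) and "t" (3): a world point X has camera coordinates R X + t. Camera axes: x right, y down, z forward; pixel columns grow to the right and rows downward; lengths in mm; the calibration is good to about 2 mm. The wrist camera is an equidistant fisheye: a pixel r from the principal point sees the ray r / f radians off the axis. A picture is of the moment at which its call begins. There is no depth.
- bot.hand_in(): hands the job in, once; it reports no verdict.
The state is a dict: "t": time; "joint_pos": joint angles; "dq": joint speeds; "joint_efforts": joint torques, N m; "ee_pos": TCP position; "orientation": TCP orientation; "ft_force": force on the tool from outside, world axes, zero at the start; "moment": the same for the moment, N m; "grip_width": finger opening in mm.
Only numpy, scipy, OpenCV 4.12 (cv2) and the standard library are available. Lean on these libraries where they do the work, as an engineer would, in place of code of your own. Each camera call takes 0.05 s, during which the arm holds its last target. There are 200 camera calls.

## Task

Clear the wire spools off their spindles and box them up: turn each spool until its keyway lines up with the key on top of its spindle, slide it up and off, and lay it flat in a bay of its own in the wire box. Press all three covers of the box down until their catches hold them shut, over an empty bay too.

Things in the scene. Friction and masses are not known exactly. Their poses are not given: they have to be found in the camera images.
- wire_spool_0: Copper wire spool with black flanges, a rigid drum 40 mm across, 22 mm tall, 90 g; origin at its very centre, z its axis. Through it run a 14 mm bore and a keyway slot across the bore, 26 mm long and 8 mm wide, along the spool's own x (a half turn or turning it over changes nothing). It starts on spindle_0, its underside 14 mm above the bench; may be absent.
- spindle_0: Fixed spindle; origin on the bench under its centre. Foot 48 mm across, shoulder 14 mm high carrying the spool, 10 mm post, and on top a flat cross key 20 mm long, 4 mm thick, along its own x, from 38 to 43 mm high. A spool turns freely below the key and lifts off only with its slot in line with the key, within about 0.2 rad; it starts at least 0.45 rad out.
- wire_spool_1: Copper wire spool with black flanges, a rigid drum 40 mm across, 22 mm tall, 90 g; origin at its very centre, z its axis. Through it run a 14 mm bore and a keyway slot across the bore, 26 mm long and 8 mm wide, along the spool's own x (a half turn or turning it over changes nothing). It starts on spindle_1, its underside 14 mm above the bench; may be absent.
- spindle_1: Fixed spindle; origin on the bench under its centre. Foot 48 mm across, shoulder 14 mm high carrying the spool, 10 mm post, and on top a flat cross key 20 mm long, 4 mm thick, along its own x, from 38 to 43 mm high. A spool turns freely below the key and lifts off only with its slot in line with the key, within about 0.2 rad; it starts at least 0.45 rad out.
- wire_spool_2: Copper wire spool with black flanges, a rigid drum 40 mm across, 22 mm tall, 90 g; origin at its very centre, z its axis. Through it run a 14 mm bore and a keyway slot across the bore, 26 mm long and 8 mm wide, along the spool's own x (a half turn or turning it over changes nothing). It starts on spindle_2, its underside 14 mm above the bench; may be absent.
- spindle_2: Fixed spindle; origin on the bench under its centre. Foot 48 mm across, shoulder 14 mm high carrying the spool, 10 mm post, and on top a flat cross key 20 mm long, 4 mm thick, along its own x, from 38 to 43 mm high. A spool turns freely below the key and lifts off only with its slot in line with the key, within about 0.2 rad; it starts at least 0.45 rad out.
- wire_box: Grey metal box fixed to the bench, 80 mm (its x) by 218 mm (its y); origin on the bench under the middle bay's centre. Three bays along y, 76 mm apart. The covers' hinge pins lie along y at x = -30 mm, 9 mm high, on the robot's side; the covers' free edges come down at x = +32 mm, where sprung catches stand (x = 34 to 44 mm, 16 mm high).
- bay_0 (a point): Centre of the floor of the bay at the +y end of the box, 6 mm above the bench, axes as the box's. The bay is a recess 46 by 46 mm inside a rim 3 mm high. A spool lying flat in it has its centre 11 mm above this point and its top 28 mm above the bench. Beyond this end, from y = 0.17 m, stands a solid grey mill 0.41 m high, its crank reaching forward to x = 0.31 m.
- cover_0 (a joint): Hinge of the cover of bay_0, rad: 0 shut, 1.75 fully open (the start; it leans back past upright, towards the robot). An aluminium hood 54 mm wide, its flat top 34 mm above the bench when shut. A weak spring (0.4 N at the free edge) lifts it unless latched. From 0.13 rad the catch resists; 8 to 10 N on the top near the free edge snaps it home, to under 0.03 rad.
- cover_0_edge (a point): Middle of the free edge of cover_0 on its outer (when shut: top) face, 62 mm along the cover from the hinge pin and 25 mm out from it; moves with the cover. Fully open it stands 66 mm above the bench and 36 mm from the hinge towards the robot, the outer face towards the robot; shut, 34 mm above the bench.
- bay_1 (a point): Centre of the floor of the bay at the middle of the box, 6 mm above the bench, axes as the box's. The bay is a recess 46 by 46 mm inside a rim 3 mm high. A spool lying flat in it has its centre 11 mm above this point and its top 28 mm above the bench. Behind the box stands a furnace, its knob at x = 0.60 m and its front at x = 0.63 m.
- cover_1 (a joint): Hinge of the cover of bay_1, rad: 0 shut, 1.75 fully open (the start; it leans back past upright, towards the robot). An aluminium hood 54 mm wide, its flat top 34 mm above the bench when shut. A weak spring (0.4 N at the free edge) lifts it unless latched. From 0.13 rad the catch resists; 8 to 10 N on the top near the free edge snaps it home, to under 0.03 rad.
- cover_1_edge (a point): Middle of the free edge of cover_1 on its outer (when shut: top) face, 62 mm along the cover from the hinge pin and 25 mm out from it; moves with the cover. Fully open it stands 66 mm above the bench and 36 mm from the hinge towards the robot, the outer face towards the robot; shut, 34 mm above the bench.
- bay_2 (a point): Centre of the floor of the bay at the -y end of the box, 6 mm above the bench, axes as the box's. The bay is a recess 46 by 46 mm inside a rim 3 mm high. A spool lying flat in it has its centre 11 mm above this point and its top 28 mm above the bench. Beyond this end, from y = -0.25 m, stands a solid blue mill 0.50 m high.
- cover_2 (a joint): Hinge of the cover of bay_2, rad: 0 shut, 1.75 fully open (the start; it leans back past upright, towards the robot). An aluminium hood 54 mm wide, its flat top 34 mm above the bench when shut. A weak spring (0.4 N at the free edge) lifts it unless latched. From 0.13 rad the catch resists; 8 to 10 N on the top near the free edge snaps it home, to under 0.03 rad.
- cover_2_edge (a point): Middle of the free edge of cover_2 on its outer (when shut: top) face, 62 mm along the cover from the hinge pin and 25 mm out from it; moves with the cover. Fully open it stands 66 mm above the bench and 36 mm from the hinge towards the robot, the outer face towards the robot; shut, 34 mm above the bench.

How it is judged:
By the outcome, as a careful person would: the job done as asked, in the order asked, and still so for the second after the job is handed in, with the robot touching nothing.
Of wire_spool_0, wire_spool_1, wire_spool_2 only 2 to 3 are there at a start; the rules pass over those that are not, and their reading is None.
At some moment in a run one of wire_spool_0, wire_spool_1, wire_spool_2 may be knocked a few centimetres aside while the robot is not near it.
Once in a run the grip may slacken for a moment while it holds something.
It also fails if it takes over 210 s, if anything falls off the work surface, if the arm or the gripper's body presses on something with over 40 N, if the wrist force passes 120 N, or if a joint passes its speed limit or range.

## Working session

There is one attempt and no reset: what is moved stays moved. The work goes in short steps, Python scripts to look and compute and a tool call to move; the robot and the scene stay as the last step left them, time stands still between calls to the robot, and variables do not carry over. Pictures are saved under pics/ and viewed, about 12 in all and at most 16, crops included, and the job is handed in when it is done.

Besides the shell and the picture viewer there is one more tool, called after "Request:" as name(argument=value, ...) on one line, values as JSON. arm_command: Moves the arm, as the interface text tells. Its arguments: {"type":"object","properties":{"deltas":{"type":"string"}},"required":["deltas"]}

```bash
mkdir -p pics; ls; python3 - <<'E'
from rig import status, vision, bot
import cv2, numpy as np
print(status.get_obs())
for n in("top","side"):
    f=vision.grab_frame(n); cv2.imwrite(f"pics/{n}0.png",f["pixels"]); np.savez(f"pics/{n}0.npz",**f)
    print(n,f["fx"],f["fy"],f["cx"],f["cy"],np.round(f["R"],3).tolist(),np.round(f["t"],1), "pos",np.round(-f["R"].T@f["t"],1))
E
```

```text
pics
{'t': 0.0, 'joint_pos': array([ 1.10501715e+00,  1.26402605e-01, -4.06366764e-02,  1.40538497e+00,
       -2.12859243e-05,  1.57080871e+00]), 'dq': array([ 8.60727857e-04, -1.88132619e-05,  9.13076185e-04, -1.64024907e-03,
       -3.73111179e-04,  1.18646236e-03]), 'joint_efforts': array([-9.58581609e-05, -4.35913110e+01,  3.52925920e+01,  1.73769338e-02,
       -5.43255987e-05,  1.50308114e-05]), 'ee_pos': array([235.62585591, 468.73828595, 255.50344835]), 'orientation': array([[-8.93466350e-01,  4.49129575e-01, -7.12111430e-04],
       [ 4.49130139e-01,  8.93465150e-01, -1.46406033e-03],
       [-2.13060474e-05, -1.62791934e-03, -9.99998675e-01]]), 'ft_force': array([ 0.86237628, -0.03004595,  0.01587088]), 'moment': array([0.03976287, 0.00623204, 0.00988967]), 'grip_width': 85.77464239320588}
top 438.11873734744 438.11873734744 264.6732322672996 201.31386813933415 [[-0.021, -0.999, -0.027], [-0.998, 0.023, -0.059], [0.06, 0.026, -0.998]] [  1.1 488.9 865.5] pos [436.2 -32.4 892.7]
side 490.75965320867425 490.75965320867425 252.2023427233857 204.047322307201 [[0.663, -0.749, 0.005], [-0.597, -0.532, -0.6], [0.452, 0.395, -0.8]] [-363.   300.8  697.9] pos [ 104.6 -387.5  740.5]
```

View pics/top0.png

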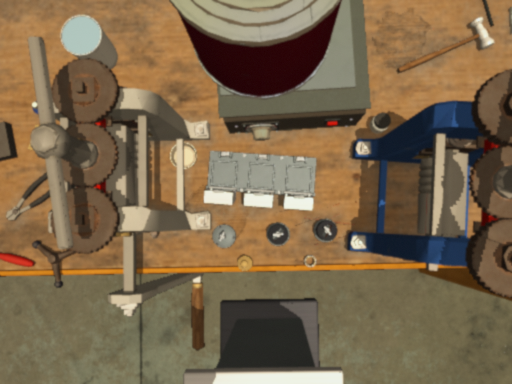

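View pics/side0.png

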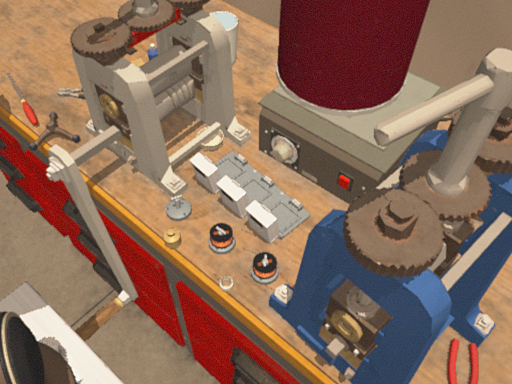

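The top view shows the empty spindle at (223,236), spools at (277,232) and (325,230), and the box at about (205–316, 152–208). The side view agrees.

```bash
cat > h.py <<'E'
import numpy as np, cv2
def ray(f,u,v,z):
    c=-f["R"].T@f["t"]; d=f["R"].T@np.array([(u-f["cx"])/f["fx"],(v-f["cy"])/f["fy"],1.0])
    return c+d*(z-c[2])/d[2]
def fray(f,u,v,z):
    a=np.array([(u-f["cx"])/f["fx"],(v-f["cy"])/f["fy"]]); r=np.hypot(*a)
    d=np.array([*(a/r*np.sin(r)),np.cos(r)]) if r>0 else np.array([0,0,1.]); d=f["R"].T@d; c=-f["R"].T@f["t"]
    return c+d*(z-c[2])/d[2]
def proj(f,X):
    p=f["R"]@np.array(X,float)+f["t"]; return f["cx"]+f["fx"]*p[0]/p[2], f["cy"]+f["fy"]*p[1]/p[2]
E
python3 - <<'E'
from h import *
f=dict(np.load("pics/top0.npz"))
im=f["pixels"]
c=cv2.resize(im[145:250,200:345],None,fx=5.5,fy=5.5,interpolation=cv2.INTER_CUBIC); cv2.imwrite("pics/topc.png",c)
for n,u,v,z in [("s0",223,236,14),("s1",277,232,36),("s2",325,230,36),("boxTL",209,152,9),("boxTR",316,157,9)]: print(n,ray(f,u,v,z).round(1))
E
```

```text
s0 [421.   75.3  14. ]
s1 [427.  -33.1  36. ]
s2 [ 428.9 -126.4   36. ]
boxTL [592.6 101.9   9. ]
boxTR [ 576.7 -115.6    9. ]
```

View pics/topc.png

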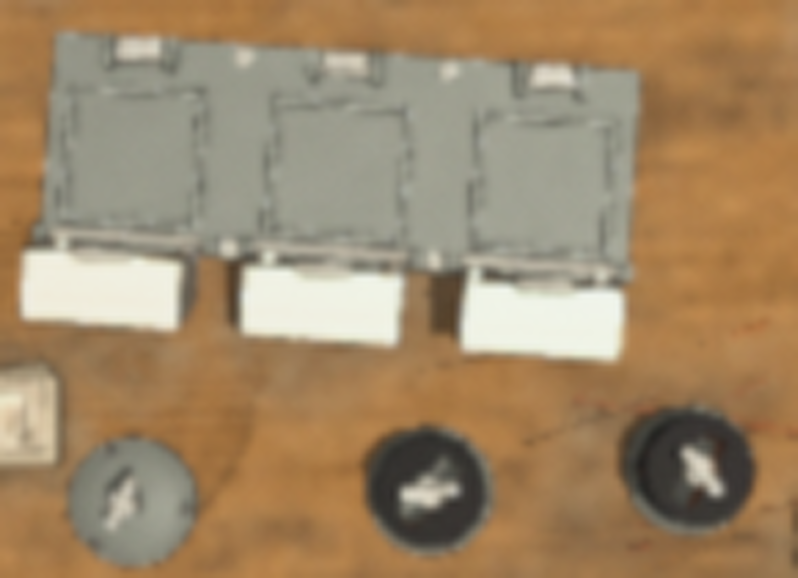

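The zoomed crop shows bay centres at crop pixels (130,158), (338,172) and (545,185). spindle_0 is empty. I'll turn the tool square and retract around the mill to get a close wrist view.

Request:
arm_command(deltas="0 0 0 0 0 -6.7 85; 0 0 0 0 0 -6.7 85; 0 0 0 0 0 -6.7 85; 0 0 0 0 0 -6.7 85; 20 -40 0 0 0 0 85; 20 -40 0 0 0 0 85; 15 -45 0 0 0 0 85; 0 -50 0 0 0 0 85")

```text
t: 0.9
ee_pos: [182.5, 291.8, 249.8]
orientation: [[-1.0, -0.026, -0.006], [-0.026, 1.0, -0.012], [0.007, -0.012, -1.0]]
ft_force: [0.9, 0.1, 1.1]
grip_width: 85.1
```

```bash
python3 - <<'E'
from h import *
from rig import status
f=dict(np.load("pics/top0.npz"))
o=status.get_obs(); print(o["ee_pos"],o["orientation"].round(3).tolist(),o["joint_pos"].round(2))
B=[ray(f,200+u/5.5,145+v/5.5,8).round(1) for u,v in((130,158),(338,172),(545,185))]
print(B); d=B[0]-B[2]; print(np.linalg.norm(d),np.degrees(np.arctan2(-d[0],d[1])))
for u,v,z in((430,490,40),(695,470,40),(122,500,42)): print(ray(f,200+u/5.5,145+v/5.5,z))
E
```

```text
[182.54976849 291.81552933 249.75096341] [[-1.0, -0.026, -0.006], [-0.026, 1.0, -0.012], [0.007, -0.012, -1.0]] [ 1.01 -0.21 -0.37  1.42 -0.    0.99]
[array([547.3,  72.8,   8. ]), array([540.2,  -4.1,   8. ]), array([533.6, -80.3,   8. ])]
153.71174320786292 -5.113435987933533
[422.94960365 -35.25301451  40.        ]
[ 428.01764128 -128.60020841   40.        ]
[421.73315156  73.50132756  42.        ]
```

Request:
arm_command(deltas="0 -50 0 0 0 0 85; 0 -50 0 0 0 0 85; 0 -50 0 0 0 0 85; -30 -40 0 0 0 0 85; -40 -30 0 0 0 0 85; -50 -30 0 0 0 0 85; -50 -30 0 0 0 0 85; -10 -20 0 0 0 0 85")

```text
t: 1.7
ee_pos: [347.6, 7.6, 251.9]
orientation: [[-1.0, -0.031, 0.001], [-0.031, 0.999, -0.01], [-0.001, -0.01, -1.0]]
ft_force: [0.1, 0.1, 0.6]
grip_width: 85.0
```

```bash
cat > w.py <<'E'
import sys
from h import *
from rig import status, vision
n=sys.argv[1]; f=vision.grab_frame("wrist"); np.savez(f"pics/{n}.npz",**f)
o=status.get_obs(); print(o["ee_pos"].round(1),o["orientation"].round(3).tolist(),o["grip_width"],o["joint_pos"].round(2),o["ft_force"].round(1))
print("cam",(-f["R"].T@f["t"]).round(1),f["fx"],f["R"].round(2).tolist())
cv2.imwrite(f"pics/{n}.png",cv2.resize(f["pixels"],None,fx=1.5,fy=1.5))
E
python3 w.py w1
```

```text
[347.5   6.  251.8] [[-1.0, -0.03, 0.001], [-0.03, 0.999, -0.012], [-0.0, -0.012, -1.0]] 84.72764657366136 [ 0.03 -0.21 -0.37  1.41 -0.01 -0.  ] [2.  0.3 0.9]
cam [280.9   7.4 369.5] 297.3186396354542 [[-0.03, 1.0, -0.01], [0.96, 0.03, 0.27], [0.27, -0.0, -0.96]]
```

View pics/w1.png

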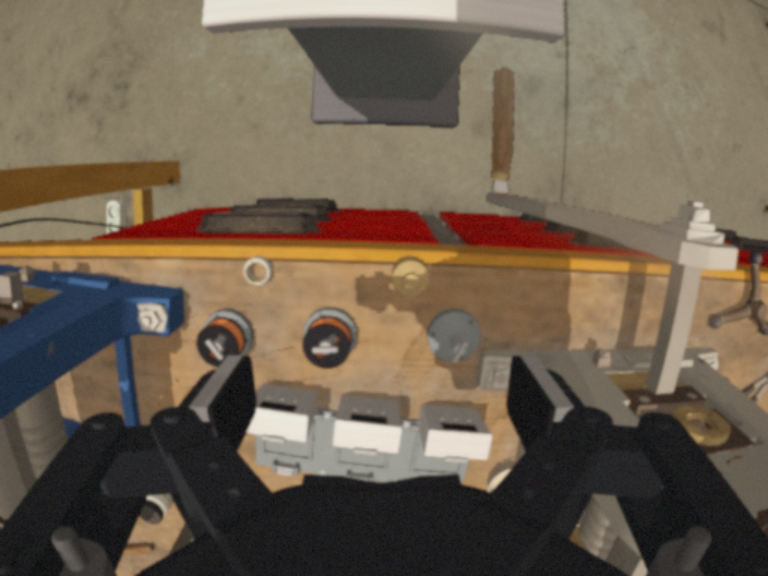

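The wrist view shows spools at (224,337) and (328,337), the empty spindle at (453,335), and the bays and covers below. I'm closing in over the middle spool.

Request:
arm_command(deltas="-26 -12 35 0 0 0 85; -26 -12 35 0 0 0 85; -26 -12 35 0 0 0 85; -25 -11 37 0 0 0 85; 0 0 0 0 0 6.8 85; 0 0 0 0 0 0 85")

```text
t: 2.35
ee_pos: [456.0, -44.1, 104.4]
orientation: [[-0.995, 0.097, 0.0], [0.097, 0.995, -0.011], [-0.001, -0.011, -1.0]]
ft_force: [0.5, -0.4, 0.3]
grip_width: 85.3
```

```bash
python3 w.py w2; python3 - <<'E'
import cv2
im=cv2.imread("pics/w2.png"); 
c=im[180:400,120:560]; cv2.imwrite("pics/w2c.png",cv2.resize(c,(800,400),interpolation=cv2.INTER_CUBIC))
E
```

```text
[455.7 -44.  104.3] [[-0.996, 0.094, -0.0], [0.094, 0.995, -0.011], [-0.001, -0.011, -1.0]] 85.18088892136029 [-0.09  0.05 -0.46  1.06 -0.01  0.  ] [-0.8 -0.  -0.8]
cam [389.7 -35.4 222. ] 297.3186396354542 [[0.1, 1.0, -0.01], [0.96, -0.09, 0.27], [0.27, -0.04, -0.96]]
```

View pics/w2c.png

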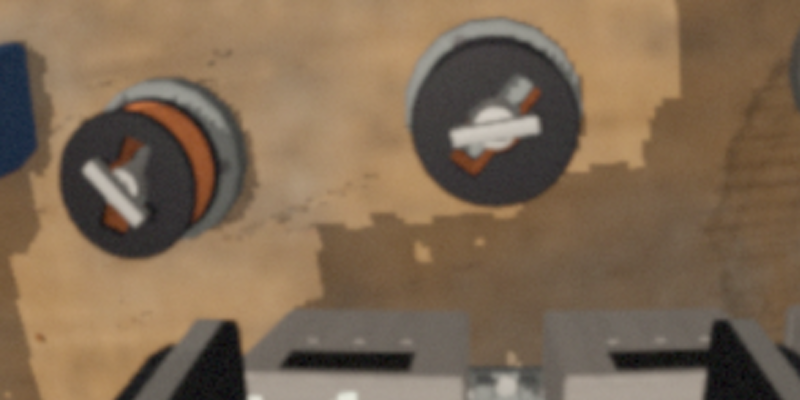

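The crop shows the middle spool centred at (497,122), its key running (452,138)–(541,124) and its slot roughly (468,163)–(528,88). The other spool is at (127,183), with key (90,165)–(138,222) and slot roughly (135,145)–(115,228). I'll measure them numerically.

```bash
cat > m.py <<'E'
import sys
from h import *
def measure(f,u0,v0,show=None):
    """spool centre near pixel; returns centre xy, slot and key angles (deg world yaw mod 180)"""
    im=cv2.resize(f["pixels"],None,fx=4,fy=4,interpolation=cv2.INTER_CUBIC); g=im.max(2).astype(int); hsv=cv2.cvtColor(im,cv2.COLOR_BGR2HSV)
    m=(g<75).astype(np.uint8); m=cv2.morphologyEx(m,cv2.MORPH_OPEN,np.ones((5,5)))
    cs,_=cv2.findContours(m,cv2.RETR_EXTERNAL,cv2.CHAIN_APPROX_NONE)
    c=min((c for c in cs if cv2.contourArea(c)>2000),key=lambda c:np.hypot(*(cv2.minEnclosingCircle(c)[0]-4*np.array([u0,v0]))))
    P=np.array([fray(f,x/4,y/4,36)[:2] for x,y in c[:,0]]); 
    A=np.c_[2*P,np.ones(len(P))]; s=np.linalg.lstsq(A,(P**2).sum(1),rcond=None)[0]; ctr=s[:2]; R=np.sqrt(s[2]+ctr@ctr)
    disc=np.zeros_like(m); cv2.drawContours(disc,[cv2.convexHull(c)],-1,1,-1)
    white=(g>185)&(hsv[...,1]<45)&(disc>0); 
    hole=(disc>0)&(g>=80)&~cv2.dilate(white.astype(np.uint8),np.ones((5,5))).astype(bool)
    ys,xs=np.nonzero(hole); Q=np.array([fray(f,x/4,y/4,36)[:2] for x,y in zip(xs,ys)])-ctr
    r=np.hypot(*Q.T); Q=Q[(r>8)&(r<14)]; a=np.angle(np.mean(np.exp(2j*np.arctan2(Q[:,1],Q[:,0]))))/2
    ys,xs=np.nonzero(white); (cx,cy),(w,h),_=rc=cv2.minAreaRect(np.c_[xs,ys].astype(np.float32))
    b=cv2.boxPoints(rc); i=0 if np.hypot(*(b[0]-b[1]))<np.hypot(*(b[1]-b[2])) else 1
    e1=(b[i]+b[i+1])/2; e2=(b[(i+2)%4]+b[(i+3)%4])/2
    K1,K2=[fray(f,*(e/4),43)[:2] for e in(e1,e2)]; d=K1-K2
    print("spool",ctr.round(1),"R",R.round(1),"slot",np.degrees(a).round(1)%180,"npts",len(Q),"key",(np.degrees(np.arctan2(d[1],d[0]))%180).round(1),"len",np.hypot(*d).round(1),"keyctr",((K1+K2)/2).round(1))
if __name__=="__main__":
    f=dict(np.load(f"pics/{sys.argv[1]}.npz"))
    for a in sys.argv[2:]: measure(f,*map(float,a.split(",")))
E
python3 m.py w2 262,165 127,187
```

```text
spool [423.5 -35.7] R 19.6 slot 131.8 npts 3790 key 78.4 len 18.1 keyctr [423.3 -36. ]
spool [ 428.3 -127.2] R 20.8 slot 145.9 npts 2237 key 39.0 len 18.3 keyctr [ 428.2 -128.8]
```

```bash
python3 - <<'E'
from h import *
f=dict(np.load("pics/w2.npz"))
# rectified top-down view of plane z=36: image right = world x, up = world y
out=[]
for c in((423.5,-35.7),(428.3,-127.2)):
    for z in (36,43):
        g=np.arange(-17,17,34/300); X,Y=np.meshgrid(c[0]+g,c[1]-g)
        P=np.stack([X,Y,0*X+z],-1)@f["R"].T+f["t"]; rr=np.hypot(P[...,0],P[...,1]); th=np.arctan2(rr,P[...,2])*f["fx"]/rr
        out.append(cv2.remap(f["pixels"],(f["cx"]+P[...,0]*th).astype(np.float32),(f["cy"]+P[...,1]*th).astype(np.float32),cv2.INTER_CUBIC))
cv2.imwrite("pics/rect.png",np.vstack([np.hstack(out[:2]),np.hstack(out[2:])])[:600,:600])
E
```

```text
(no output)
```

View pics/rect.png

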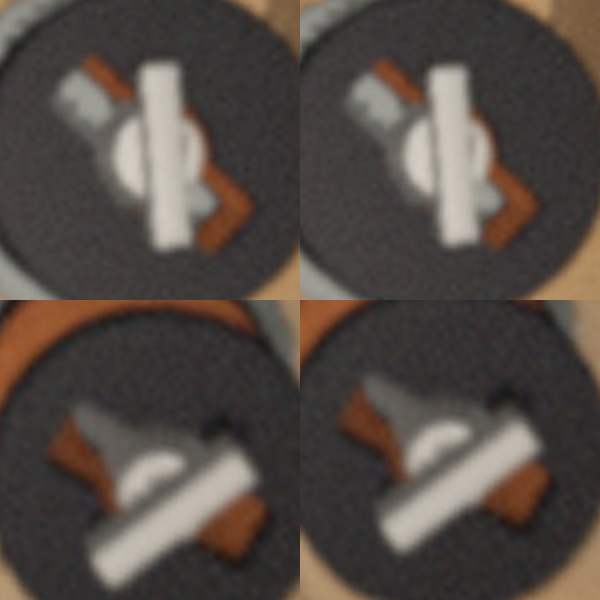

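Rectified view (right = x, up = y): spool 1 has its key at about 94.5° and slot at 136°, so it needs about 41.5° clockwise. Spool 2 has its key at about 39° and slot at 150°, so about 69° counter-clockwise. I'm grasping spool 1.

Request:
arm_command(deltas="17 2.5 0 0 0 0 60; 16 2.5 0 0 0 0 60; 0 0 20 0 0 0 60; 0 0 20 0 0 0 60; 0 0 0 0 0 0 60")

```text
t: 2.9
ee_pos: [421.3, -34.7, 67.1]
orientation: [[-0.997, 0.082, 0.007], [0.082, 0.997, -0.011], [-0.007, -0.011, -1.0]]
ft_force: [-0.2, 0.1, 0.5]
grip_width: 59.9
```

Request:
arm_command(deltas="-2 -1 12 0 0 0 60; 0 0 11 0 0 0 60; 0 0 0 0 0 0 38; 0 0 0 0 0 0 38; 0 0 0 0 0 0 38; 0 0 0 0 0 0 38; 0 0 0 0 0 0 38")

```text
t: 3.6
ee_pos: [424.9, -36.0, 46.4]
orientation: [[-0.997, 0.079, 0.012], [0.079, 0.997, -0.012], [-0.013, -0.011, -1.0]]
ft_force: [0.4, 0.4, -1.4]
grip_width: 38.5
```

```bash
python3 w.py w3
```

```text
[424.9 -36.   46.4] [[-0.997, 0.079, 0.012], [0.079, 0.997, -0.012], [-0.013, -0.011, -1.0]] 38.812866001840796 [-0.08  0.03 -0.62  0.91 -0.01  0.  ] [ 0.6 -0.3 -1.2]
cam [357.1 -28.4 163.2] 297.3186396354542 [[0.08, 1.0, -0.01], [0.96, -0.07, 0.28], [0.28, -0.03, -0.96]]
```

View pics/w3.png

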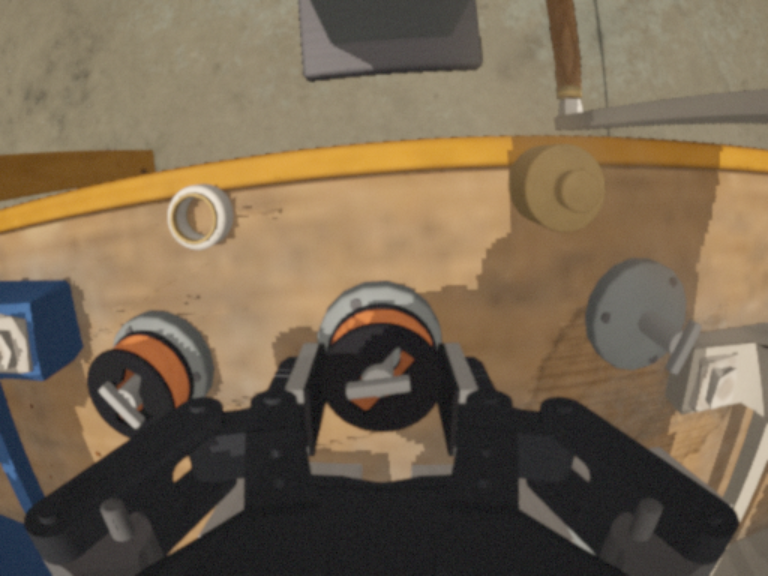

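The jaws hold spool 1 at the pads (centre around (380,375)). Its key runs (347,390)–(410,383) and the slot goes up-right. I'm turning it 41° clockwise.

Request:
arm_command(deltas="0 0 0 0 0 0 20; 0 0 0 0 0 7 20; 0 0 0 0 0 7 20; 0 0 0 0 0 7 20; 0 0 0 0 0 7 20; 0 0 0 0 0 7 20; 0 0 0 0 0 7 20; 0 0 0 0 0 0 20")

```text
t: 4.45
ee_pos: [424.6, -36.5, 46.2]
orientation: [[-0.666, 0.746, 0.011], [0.746, 0.666, -0.013], [-0.017, -0.001, -1.0]]
ft_force: [0.0, 0.4, -0.8]
grip_width: 37.6
```

```bash
python3 w.py w4;python3 - <<'E'
import cv2
im=cv2.imread("pics/w4.png"); c=im[280:450,280:480]; cv2.imwrite("pics/w4c.png",cv2.resize(c,(600,510),interpolation=cv2.INTER_CUBIC))
E
```

```text
[424.6 -36.5  46.2] [[-0.668, 0.744, 0.011], [0.744, 0.668, -0.013], [-0.017, -0.001, -1.0]] 37.38060346857546 [-0.08  0.03 -0.62  0.91 -0.01  0.76] [-0.4  0.7 -0.7]
cam [379.3  16.3 162.7] 297.3186396354542 [[0.75, 0.67, -0.0], [0.64, -0.71, 0.28], [0.19, -0.21, -0.96]]
```

View pics/w4c.png

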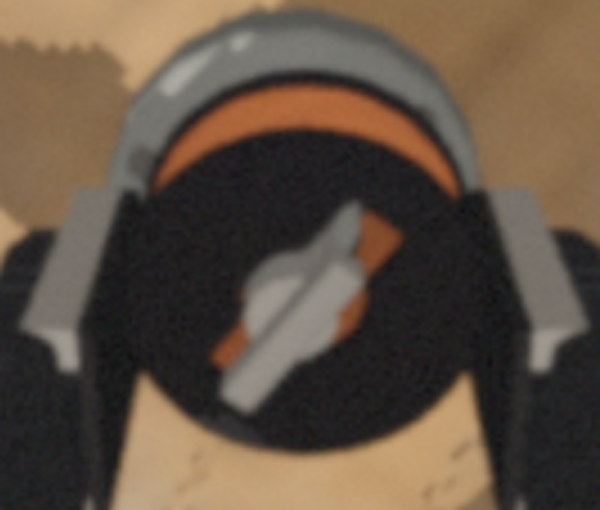

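Slot and key line up within a few degrees. I'm lifting gently.

Request:
arm_command(deltas="0 0 -5 0 0 0 20; 0 0 -5 0 0 0 20; 0 0 -5 0 0 0 20; 0 0 -5 0 0 0 20; 0 0 0 0 0 0 20")

```text
t: 5.0
ee_pos: [424.5, -36.2, 68.3]
orientation: [[-0.673, 0.739, 0.011], [0.739, 0.673, -0.013], [-0.017, -0.001, -1.0]]
ft_force: [0.5, 0.2, -1.0]
grip_width: 38.2
```

The spool is off the key (force ≈ −1 N, its weight). While I raise it, I'll cross-check the bay positions in both fixed views, rectified to the rim plane.

Request:
arm_command(deltas="0 0 -25 0 0 -8 20; 0 0 -25 0 0 -8 20; 0 0 0 0 0 -8 20; 0 0 0 0 0 -8 20; 0 0 0 0 0 -8 20; 0 0 0 0 0 -2 20")

```text
t: 5.6
ee_pos: [424.0, -35.4, 121.0]
orientation: [[-0.998, 0.067, 0.012], [0.067, 0.998, -0.013], [-0.013, -0.012, -1.0]]
ft_force: [-1.0, -0.8, -2.3]
grip_width: 37.2
```

```bash
python3 - <<'E'
from h import *
out=[]
for n in("top0","side0"):
    f=dict(np.load(f"pics/{n}.npz"))
    # rows: x from 600 (top) down to 470; cols: y from 120 (left) to -130
    Y,X=np.meshgrid(np.arange(125,-135,-1/3),np.arange(600,500,-1/3))
    P=np.stack([X,Y,0*X+9],-1)@f["R"].T+f["t"]
    out.append(cv2.remap(f["pixels"],(f["cx"]+f["fx"]*P[...,0]/P[...,2]).astype(np.float32),(f["cy"]+f["fy"]*P[...,1]/P[...,2]).astype(np.float32),cv2.INTER_CUBIC))
im=np.vstack(out)[:600,:800]
for i in range(2):
  for B in((547.3,72.8),(540.2,-4.1),(533.6,-80.3)):
    cv2.drawMarker(im,(int((125-B[1])*3),int((600-B[0])*3)+300*i),(0,0,255),0,12,1)
cv2.imwrite("pics/bx.png",im)
E
```

```text
(no output)
```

View pics/bx.png

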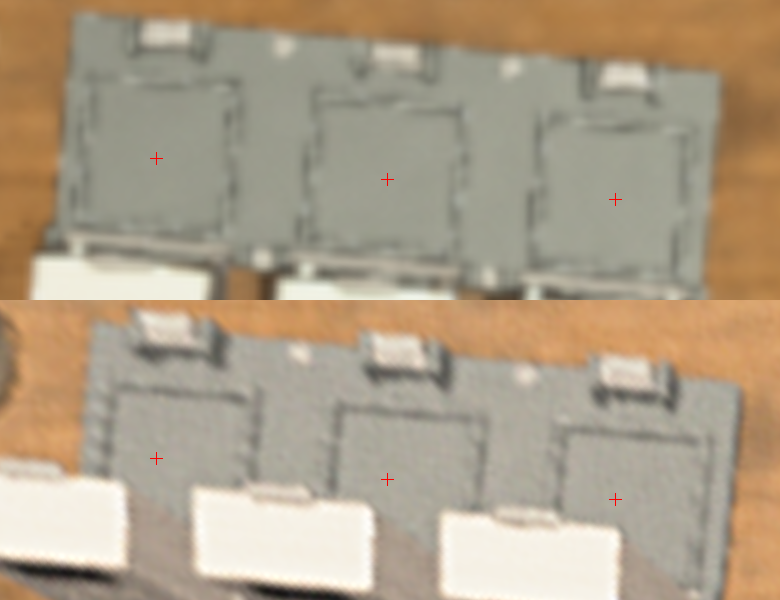

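```bash
python3 - <<'E'
from h import *
f=dict(np.load("pics/side0.npz")); im=f["pixels"]
for X in((423.5,-36,36),(428.3,-127.8,36)):
    u,v=proj(f,X); print("proj",u,v)
    y0,x0=int(v)-25,int(u)-25; c=im[y0:y0+50,x0:x0+50]; m=(c.max(2)<70).astype(np.uint8)
    n,l,s,ce=cv2.connectedComponentsWithStats(m); 
    print([(s[i].tolist(),(ce[i]+[x0,y0]).round(1)) for i in range(1,n) if s[i][4]>40])
f=dict(np.load("pics/w1.npz")); 
for u,v in ((276,466),(361,474),): print(fray(f,u/1.5,v/1.5,16))
t=dict(np.load("pics/top0.npz"))
for cu,cv_ in((165,32),(397,55),(623,75)): print("catch top-cam",600-cv_/3,125-cu/3)
E
```

```text
proj 220.18097571634462 230.42568334433793
[([15, 19, 22, 18, 207], array([220.8, 233. ]))]
proj 262.2898657089386 259.31752577035655
[([16, 19, 23, 20, 243], array([264.5, 262.8]))]
[568.38381402 -93.0581306   16.        ]
[571.41962371  -6.86271918  16.        ]
catch top-cam 589.3333333333334 70.0
catch top-cam 581.6666666666666 -7.333333333333343
catch top-cam 575.0 -82.66666666666666
```

The top and wrist cameras agree on y; the side camera is off by several mm, so I'll trust the top one. Moving above bay_1 for a look.

Request:
arm_command(deltas="-29 10 0 0 0 0 20; -29 10 0 0 0 0 20; -28 10 0 0 0 0 20; -27 9 0 0 0 0 20; 0 0 0 0 0 0 20")

```text
t: 6.1
ee_pos: [542.7, -3.0, 122.1]
orientation: [[-0.998, 0.065, 0.013], [0.065, 0.998, -0.013], [-0.014, -0.012, -1.0]]
ft_force: [-0.9, 0.5, -0.4]
grip_width: 37.5
```

```bash
python3 w.py w5
```

```text
[540.9  -3.3 121.9] [[-0.998, 0.066, 0.011], [0.065, 0.998, -0.013], [-0.012, -0.013, -1.0]] 37.0494418826658 [ 0.    0.18 -0.27  1.11 -0.01  0.07] [-0.8  0.1 -1.6]
cam [474.6   3.8 238.8] 297.3186396354542 [[0.07, 1.0, -0.01], [0.96, -0.06, 0.28], [0.28, -0.03, -0.96]]
```

View pics/w5.png

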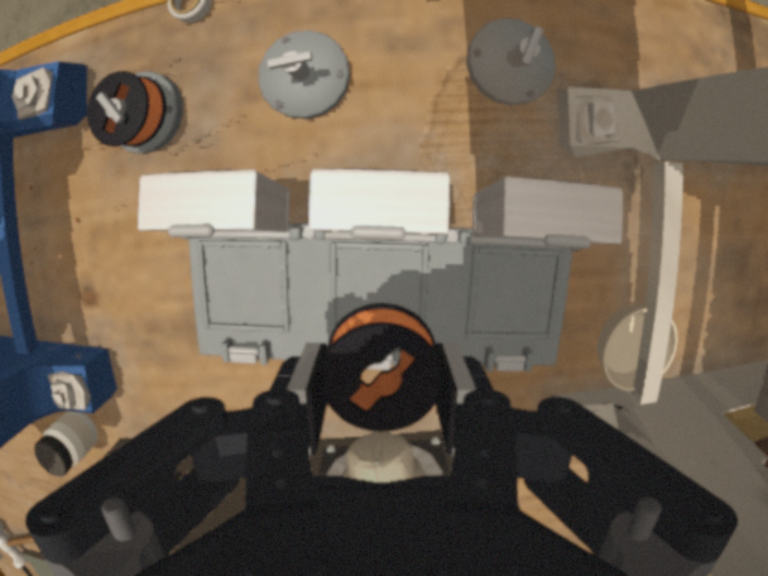

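The wrist view shows bay_2's corners (203,243)–(288,327) and bay_0's (470,248)–(555,335), with the held spool at (380,370).

```bash
python3 - <<'E'
from h import *
f=dict(np.load("pics/w5.npz"))
for n,q in(("bay2",((203,243),(288,245),(288,328),(208,327))),("bay0",((470,248),(558,252),(555,335),(469,332)))):
    P=np.array([fray(f,u/1.5,v/1.5,8)[:2] for u,v in q]); print(n,P.mean(0).round(1),P.round(0).tolist())
E
```

```text
bay2 [536. -79.] [[509.0, -101.0], [514.0, -51.0], [562.0, -57.0], [559.0, -106.0]]
bay0 [548.8  70.5] [[522.0, 45.0], [527.0, 96.0], [576.0, 97.0], [570.0, 44.0]]
```

```bash
python3 - <<'E'
from h import *
f=dict(np.load("pics/w5.npz"))
for u,v in((381,323),(381,430),(381,376)): print(fray(f,u/1.5,v/1.5,111.7).round(1))
f=dict(np.load("pics/w3.npz"))
print(fray(f,381/1.5,323/1.5,36).round(1),fray(f,381/1.5,430/1.5,36).round(1))
E
```

```text
[522.4  -0.9 111.7]
[561.5  -3.5 111.7]
[540.6  -2.1 111.7]
[404.8 -33.6  36. ] [443.8 -36.7  36. ]
```

Request:
arm_command(deltas="1.4 -0.5 20 0 0 0 20; 0 0 20 0 0 0 20; 0 0 18 0 0 0 20; 0 0 0 0 0 0 20")

```text
t: 6.55
ee_pos: [537.2, -5.1, 62.4]
orientation: [[-0.998, 0.065, 0.01], [0.065, 0.998, -0.014], [-0.011, -0.013, -1.0]]
ft_force: [0.2, -0.1, -1.9]
grip_width: 37.5
```

Request:
arm_command(deltas="-3 0 9 0 0 0 20; 0 0 6 0 0 0 20; 0 0 0 0 0 0 20")

```text
t: 6.85
ee_pos: [540.0, -5.9, 48.2]
orientation: [[-0.998, 0.066, 0.011], [0.065, 0.998, -0.014], [-0.012, -0.013, -1.0]]
ft_force: [-0.8, 0.3, -1.4]
grip_width: 37.2
```

Request:
arm_command(deltas="0 1 5 0 0 0 20; 0 0 3 0 0 0 20; 0 0 1 0 0 0 20; 0 0 0 0 0 0 20")

```text
t: 7.25
ee_pos: [541.2, -5.0, 39.9]
orientation: [[-0.998, 0.066, 0.013], [0.065, 0.998, -0.014], [-0.014, -0.013, -1.0]]
ft_force: [-0.9, -0.2, -1.3]
grip_width: 37.5
```

Request:
arm_command(deltas="0 0 1.2 0 0 0 20; 0 0 0 0 0 0 20; 0 0 0 0 0 0 50; 0 0 0 0 0 0 50; 0 0 0 0 0 0 50; 0 0 -15 0 0 0 55; 0 0 -30 0 0 0 55; 0 0 -35 0 0 0 55")

```text
t: 8.05
ee_pos: [537.4, -3.9, 116.6]
orientation: [[-0.998, 0.065, 0.005], [0.065, 0.998, -0.014], [-0.006, -0.014, -1.0]]
ft_force: [0.1, -0.2, 0.3]
grip_width: 55.0
```

Released into bay_1. On to spool 2.

Request:
arm_command(deltas="25 -32 0 0 0 0 60; 25 -33 2 0 0 0 60; 25 -33 3 0 0 0 60; 25 -33 3 0 0 0 60; 0 0 0 0 0 0 60")

```text
t: 8.55
ee_pos: [431.2, -131.4, 116.0]
orientation: [[-0.998, 0.061, 0.019], [0.061, 0.998, -0.016], [-0.02, -0.015, -1.0]]
ft_force: [-0.3, 0.9, -0.2]
grip_width: 59.6
```

```bash
python3 w.py w6
```

```text
[ 432.9 -130.5  116.4] [[-0.998, 0.061, 0.021], [0.06, 0.998, -0.015], [-0.022, -0.014, -1.0]] 60.02787206682692 [-0.29  0.01 -0.47  1.06 -0.01 -0.23] [-0.7 -0.8  0.3]
cam [ 362.5 -124.6  232.3] 297.3186396354542 [[0.06, 1.0, -0.01], [0.96, -0.05, 0.29], [0.28, -0.03, -0.96]]
```

View pics/w6.png

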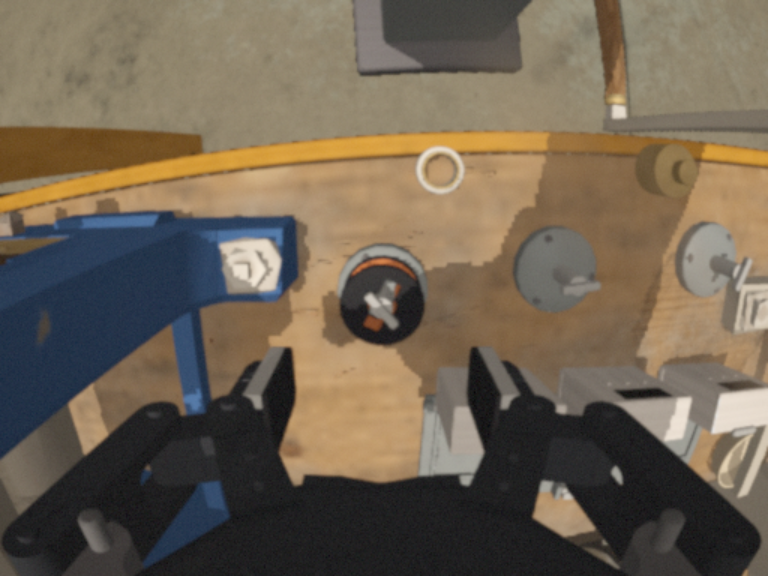

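Spool 2 is at (382,300), still on its spindle. Its key runs (365,295)–(397,327) and the slot up-right. I'm measuring its centre.

```bash
python3 m.py w6 255,200; cat > rect.py <<'E'
import sys
from h import *
n,x,y,o=sys.argv[1:]; f=dict(np.load(f"pics/{n}.npz")); out=[]
for z in(36,43):
    g=np.arange(-17,17,34/400); X,Y=np.meshgrid(float(x)+g,float(y)-g)
    P=np.stack([X,Y,0*X+z],-1)@f["R"].T+f["t"]; rr=np.hypot(P[...,0],P[...,1]); th=np.arctan2(rr,P[...,2])*f["fx"]/rr
    out.append(cv2.remap(f["pixels"],(f["cx"]+P[...,0]*th).astype(np.float32),(f["cy"]+P[...,1]*th).astype(np.float32),cv2.INTER_CUBIC))
cv2.imwrite(f"pics/{o}.png",np.hstack(out))
E
```

```text
spool [ 429.3 -130.9] R 19.6 slot 161.2 npts 3468 key 69.3 len 10.6 keyctr [ 425.1 -132.9]
```

Request:
arm_command(deltas="4 1 0 -0.8 1.26 0 60; 0 0 20 0 0 0 60; 0 0 20 0 0 0 60; 0 0 10 0 0 0 60; 0 0 0 0 0 0 60")

```text
t: 9.1
ee_pos: [432.7, -126.8, 66.5]
orientation: [[-0.998, 0.056, 0.0], [0.056, 0.998, 0.003], [-0.0, 0.003, -1.0]]
ft_force: [0.7, 1.1, -0.0]
grip_width: 59.8
```

Request:
arm_command(deltas="4 -3 0 0 0 0 60; 0 0 11 0 0 0 60; 0 0 9 0 0 0 60; 0 0 0 0 0 0 60")

```text
t: 9.5
ee_pos: [430.0, -129.1, 46.6]
orientation: [[-0.999, 0.054, 0.002], [0.054, 0.999, 0.003], [-0.002, 0.003, -1.0]]
ft_force: [0.8, -0.1, 0.8]
grip_width: 60.2
```

Closing, then turning 69° counter-clockwise (−69 about tool z).

Request:
arm_command(deltas="1 0 0 0 0 0 20; 0 0 0 0 0 0 20; 0 0 0 0 0 0 20; 0 0 0 0 0 0 20; 0 0 0 0 0 0 20; 0 0 0 0 0 0 20")

```text
t: 10.1
ee_pos: [429.2, -130.8, 48.0]
orientation: [[-0.998, 0.055, 0.003], [0.055, 0.998, -0.002], [-0.003, -0.001, -1.0]]
ft_force: [0.6, 0.4, -0.7]
grip_width: 37.2
```

Request:
arm_command(deltas="0 0 0 0 0 -7.5 20; 0 0 0 0 0 -7.5 20; 0 0 0 0 0 -7.5 20; 0 0 0 0 0 -7.5 20; 0 0 0 0 0 -7.5 20; 0 0 0 0 0 -7.5 20; 0 0 0 0 0 -7.5 20; 0 0 0 0 0 0 20")

```text
t: 10.9
ee_pos: [428.1, -130.6, 47.3]
orientation: [[-0.623, -0.782, 0.0], [-0.782, 0.623, -0.002], [0.001, -0.002, -1.0]]
ft_force: [1.0, -0.0, -0.6]
grip_width: 37.4
```

Request:
arm_command(deltas="0 0 0 0 0 -7 20; 0 0 0 0 0 -7 20; 0 0 0 0 0 0 20")

```text
t: 11.2
ee_pos: [428.2, -130.7, 47.3]
orientation: [[-0.417, -0.909, 0.0], [-0.909, 0.417, -0.003], [0.002, -0.001, -1.0]]
ft_force: [-0.7, -0.2, -0.6]
grip_width: 37.7
```

```bash
python3 w.py w7; python3 rect.py w7 428.2 -130 r7
```

```text
[ 428.2 -130.7   47.3] [[-0.419, -0.908, 0.0], [-0.908, 0.419, -0.003], [0.002, -0.001, -1.0]] 37.616451558011526 [-0.29  0.07 -0.57  0.93 -0.   -1.43] [ 0.6  0.4 -1.2]
cam [ 401.  -191.1  165.1] 297.3186396354542 [[-0.91, 0.42, -0.0], [0.4, 0.88, 0.26], [0.11, 0.24, -0.96]]
```

View pics/r7.png

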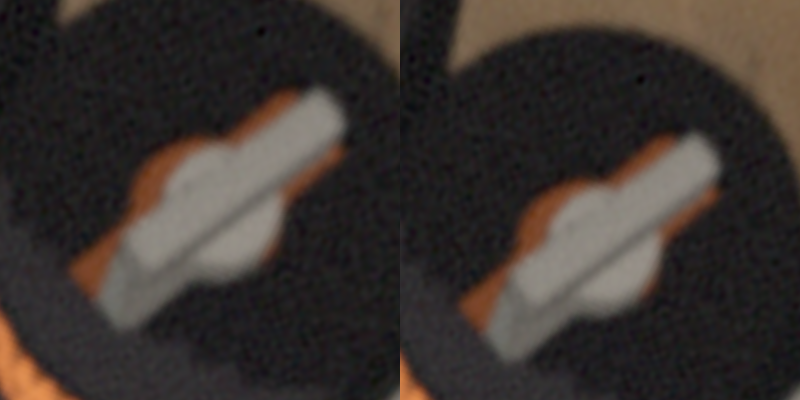

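The key (≈38°) lies inside the slot (≈40°), so they are aligned. Lifting.

Request:
arm_command(deltas="0 0 -5 0 0 0 20; 0 0 -6 0 0 0 20; 0 0 -6 0 0 0 20; 0 0 -6 0 0 0 20; 0 0 -6 0 0 0 20; 0 0 0 0 0 0 20")

```text
t: 11.85
ee_pos: [428.6, -130.5, 79.5]
orientation: [[-0.428, -0.904, 0.001], [-0.904, 0.428, -0.002], [0.001, -0.002, -1.0]]
ft_force: [0.3, -0.1, -1.0]
grip_width: 36.9
```

Request:
arm_command(deltas="0 0 -20 0 0 0 20; 0 0 -20 0 0 8 20; 0 0 -8 0 0 8 20; 0 0 0 0 0 8 20; 0 0 0 0 0 8 20; 0 0 0 0 0 8 20; 0 0 0 0 0 8 20; 0 0 0 0 0 8 20")

```text
t: 12.65
ee_pos: [427.8, -129.2, 129.8]
orientation: [[-0.994, -0.111, 0.001], [-0.111, 0.994, 0.0], [-0.001, -0.0, -1.0]]
ft_force: [0.1, -0.0, -1.1]
grip_width: 37.9
```

Request:
arm_command(deltas="0 0 0 0 0 8 20; 0 0 0 0 0 6 20; 0 0 0 0 0 0 20")

```text
t: 12.95
ee_pos: [427.4, -128.8, 129.6]
orientation: [[-0.989, 0.145, 0.0], [0.145, 0.989, 0.001], [-0.0, 0.001, -1.0]]
ft_force: [1.1, -0.0, -1.7]
grip_width: 37.6
```

Request:
arm_command(deltas="-25 16 0 0 0 0 20; -25 16 0 0 0 0 20; -25 16 0 0 0 0 20; -22 15 0 0 0 0 20; 0 0 0 0 0 -3.3 20; 0 0 0 0 0 0 20")

```text
t: 13.55
ee_pos: [535.5, -77.8, 129.0]
orientation: [[-0.997, 0.071, -0.0], [0.071, 0.997, 0.002], [0.001, 0.002, -1.0]]
ft_force: [0.8, 0.7, -0.8]
grip_width: 37.5
```

```bash
python3 w.py w8
```

```text
[535.5 -77.9 129. ] [[-0.997, 0.073, -0.0], [0.073, 0.997, 0.002], [0.0, 0.002, -1.0]] 37.4481877483117 [-0.15  0.19 -0.25  1.14  0.   -0.07] [ 0.7  0.4 -1. ]
cam [469.1 -72.4 246.7] 297.3186396354542 [[0.07, 1.0, 0.0], [0.96, -0.07, 0.27], [0.27, -0.02, -0.96]]
```

View pics/w8.png

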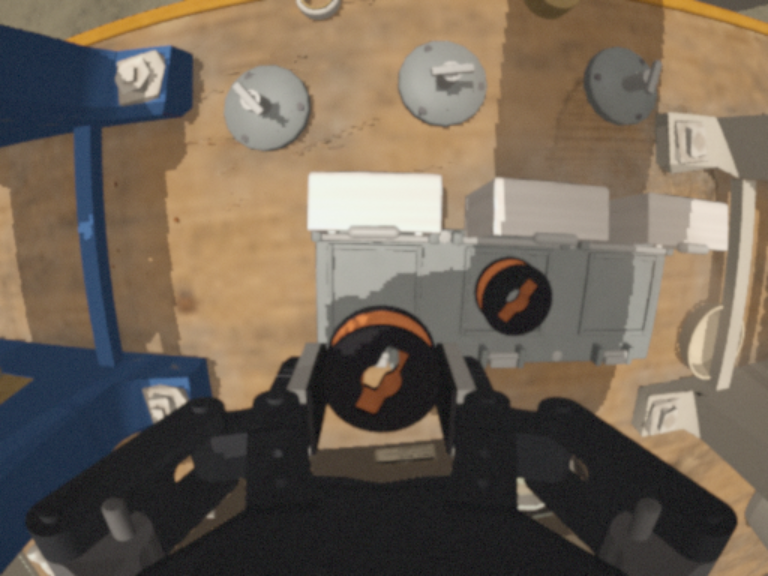

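Spool 1 lies flat in bay_1, at (513,296). bay_2's near corners are at (332,247) and (424,250), and the held spool is at (380,370). That is 13 pictures viewed so far.

```bash
python3 - <<'E'
from h import *
f=dict(np.load("pics/w8.npz"))
a,b=[fray(f,u/1.5,v/1.5,8)[:2] for u,v in((332,247),(424,250))]; print(a,b,(a+b)/2+23*np.array([.996,-.087]))
for u,v in((381,323),(381,430)): print(fray(f,u/1.5,v/1.5,117.7).round(1))
print(fray(f,513/1.5,297/1.5,28).round(1))
E
```

```text
[ 509.52160075 -101.58280537] [514.78987794 -51.67359826] [535.06373934 -78.62920182]
[515.6 -75.5 117.7]
[554.7 -78.3 117.7]
[539.   -7.2  28. ]
```

Request:
arm_command(deltas="0 -2 20 0 0 0 20; 0 0 25 0 0 0 20; 0 0 20 0 0 0 20; 0 0 0 0 0 0 20")

```text
t: 14.0
ee_pos: [534.5, -80.7, 63.3]
orientation: [[-0.997, 0.074, 0.002], [0.074, 0.997, 0.002], [-0.002, 0.002, -1.0]]
ft_force: [-0.0, 0.3, -0.8]
grip_width: 37.3
```

Request:
arm_command(deltas="-1 1 10 0 0 0 20; 0 0 8 0 0 0 20; 0 0 3 0 0 0 20; 0 0 1.5 0 0 0 20; 0 0 0 0 0 0 20")

```text
t: 14.5
ee_pos: [536.4, -80.3, 42.1]
orientation: [[-0.997, 0.075, 0.005], [0.075, 0.997, 0.001], [-0.005, 0.002, -1.0]]
ft_force: [-0.6, 0.3, -0.9]
grip_width: 37.4
```

Request:
arm_command(deltas="1 0.4 2.2 0 0 0 20; 0 0 0 0 0 0 20; 0 0 0 0 0 0 50; 0 0 0 0 0 0 50; 0 0 0 0 0 0 50; 0 0 -15 0 0 0 55; 0 0 -30 0 0 0 55; 0 0 -35 0 0 0 20")

```text
t: 15.3
ee_pos: [532.6, -79.5, 118.4]
orientation: [[-0.997, 0.075, -0.002], [0.075, 0.997, 0.003], [0.002, 0.002, -1.0]]
ft_force: [0.3, -0.3, -0.4]
grip_width: 42.0
```

Backing off to the robot's side, then checking the bays from the top camera before closing the covers.

Request:
arm_command(deltas="40 0 0 0 0 0 0; 50 0 0 0 0 0 0; 25 -3 0 0 0 0 0; 0 0 10 0 0 0 0; 0 0 0 0 0 0 0")

```text
t: 15.8
ee_pos: [419.7, -74.4, 114.5]
orientation: [[-0.997, 0.075, 0.013], [0.075, 0.997, 0.0], [-0.013, 0.001, -1.0]]
ft_force: [0.8, 0.3, 0.1]
grip_width: -0.2
```

```bash
python3 - <<'E'
from h import *
from rig import vision
f=vision.grab_frame("top"); np.savez("pics/top1.npz",**f)
Y,X=np.meshgrid(np.arange(125,-135,-1/3),np.arange(600,400,-1/3))
P=np.stack([X,Y,0*X+9],-1)@f["R"].T+f["t"]
cv2.imwrite("pics/top1.png",cv2.remap(f["pixels"],(f["cx"]+f["fx"]*P[...,0]/P[...,2]).astype(np.float32),(f["cy"]+f["fy"]*P[...,1]/P[...,2]).astype(np.float32),cv2.INTER_CUBIC)[:600])
E
```

```text
(no output)
```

View pics/top1.png

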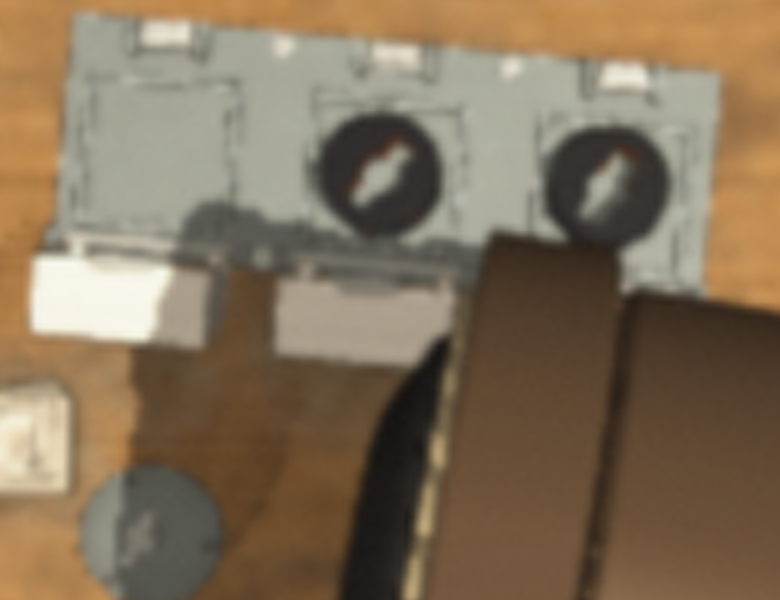

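Both spools lie flat in bays 1 and 2, at (381,173) and (607,185); bay_0 is empty. I'm closing cover_2: fingers shut, approach from the robot's side.

Request:
arm_command(deltas="0 4 16 0 0 0 0; 0 0 16 0 0 0 0; -15 0 0 0 0 0 0; -15 0 0 0 0 0 0; 0 0 0 0 0 0 0")

```text
t: 16.35
ee_pos: [457.8, -73.0, 83.3]
orientation: [[-0.997, 0.074, 0.016], [0.074, 0.997, -0.0], [-0.016, 0.001, -1.0]]
ft_force: [0.5, -0.6, -0.1]
grip_width: -0.1
```

Request:
arm_command(deltas="-12 0 0 0 0 0 0; -12 0 0 0 0 0 0; -12 0 0 0 0 0 0; -12 0 0 0 0 0 0; 0 0 0 0 0 0 0")

```text
t: 16.85
ee_pos: [510.9, -77.0, 84.5]
orientation: [[-0.997, 0.074, 0.016], [0.074, 0.997, -0.001], [-0.016, 0.001, -1.0]]
ft_force: [0.2, -0.9, 0.3]
grip_width: -0.1
```

Request:
arm_command(deltas="-11 0 1 0 0 0 0; -10 0 1 0 0 0 0; -6 0 6 0 0 0 0; -5 0 7 0 0 0 0; 0 0 0 0 0 0 0")

```text
t: 17.35
ee_pos: [546.3, -79.7, 68.8]
orientation: [[-0.997, 0.074, 0.017], [0.074, 0.997, -0.001], [-0.017, 0.001, -1.0]]
ft_force: [0.5, -0.5, 0.8]
grip_width: 0.2
```

Request:
arm_command(deltas="-1 0 4 0 0 0 0; 0 0 4 0 0 0 0; 0 0 3 0 0 0 0; 0 0 0 0 0 0 0")

```text
t: 17.75
ee_pos: [549.9, -79.9, 59.3]
orientation: [[-0.997, 0.074, 0.023], [0.074, 0.997, -0.001], [-0.023, 0.001, -1.0]]
ft_force: [-0.7, 0.0, 1.1]
grip_width: -0.1
```

Request:
arm_command(deltas="1 0 3 0 0 0 0; 0 0 2 0 0 0 0; 0 0 0 0 0 0 0")

```text
t: 18.05
ee_pos: [550.8, -80.1, 57.6]
orientation: [[-0.997, 0.074, 0.029], [0.074, 0.997, -0.002], [-0.029, 0.0, -1.0]]
ft_force: [-3.9, 0.3, 7.9]
grip_width: -0.4
```

Request:
arm_command(deltas="0 0 4 0 0 0 0; 0 0 4 0 0 0 0; 0 0 0 0 0 0 0")

```text
t: 18.35
ee_pos: [550.7, -80.1, 57.8]
orientation: [[-0.997, 0.074, 0.034], [0.074, 0.997, -0.002], [-0.034, 0.0, -0.999]]
ft_force: [-3.8, 0.4, 6.0]
grip_width: 0.1
```

Request:
arm_command(deltas="0 0 8 0 0 0 0")

```text
t: 18.45
ee_pos: [552.1, -80.2, 55.3]
orientation: [[-0.996, 0.074, 0.039], [0.074, 0.997, -0.003], [-0.039, -0.0, -0.999]]
ft_force: [-26.2, 3.8, 84.0]
grip_width: 0.0
```

Request:
arm_command(deltas="0 0 8 0 0 0 0")

```text
t: 18.55
ee_pos: [552.2, -80.3, 55.3]
orientation: [[-0.996, 0.074, 0.043], [0.074, 0.997, -0.004], [-0.043, -0.001, -0.999]]
ft_force: [-35.0, 3.7, 84.4]
grip_width: -0.1
```

The force reached 84 N and the catch moved about 2.4 mm, so that was a hard press and I'll use smaller steps next time. Retreating and moving to cover_1.

Request:
arm_command(deltas="0 0 -15 0 0 0 0; 0 0 -25 0 2.5 0 0; 0 0 -25 0 0 0 0; 28 19 0 0 0 0 0; 28 19 0 0 0 0 0; 28 19 0 0 0 0 0; 28 19 0 0 0 0 0; 0 0 0 0 0 0 0")

```text
t: 19.35
ee_pos: [436.2, 6.1, 124.8]
orientation: [[-0.997, 0.077, -0.004], [0.077, 0.997, -0.0], [0.004, -0.001, -1.0]]
ft_force: [-0.4, -0.0, -0.6]
grip_width: 0.3
```

Request:
arm_command(deltas="0 0 21 0 0 0 0; 0 0 20 0 0 0 0; -14 0 0 0 0 0 0; -14 0 0 0 0 0 0; -14 0 0 0 0 0 0; -14 0 0 0 0 0 0; -14 0 0 0 0 0 0; 0 0 0 0 0 0 0")

```text
t: 20.15
ee_pos: [514.7, -0.9, 85.4]
orientation: [[-0.997, 0.077, -0.001], [0.077, 0.997, -0.001], [0.001, -0.001, -1.0]]
ft_force: [-0.0, 0.3, -0.5]
grip_width: -0.0
```

Request:
arm_command(deltas="-12 0 1 0 0 0 0; -12 0 2 0 0 0 0; -6 0 6 0 0 0 0; -5 0 7 0 0 0 0; 0 0 0 0 0 0 0")

```text
t: 20.65
ee_pos: [553.9, -4.7, 69.4]
orientation: [[-0.997, 0.078, 0.0], [0.078, 0.997, -0.001], [-0.0, -0.001, -1.0]]
ft_force: [0.7, 0.3, 0.2]
grip_width: 0.2
```

Local x is about 12.5, matching the last cover. Pressing in small steps.

Request:
arm_command(deltas="-2 0 4 0 0 0 0; 0 0 4 0 0 0 0; 0 0 2 0 0 0 0; 0 0 2 0 0 0 0")

```text
t: 21.05
ee_pos: [558.1, -5.0, 59.3]
orientation: [[-0.997, 0.078, 0.007], [0.078, 0.997, -0.002], [-0.007, -0.001, -1.0]]
ft_force: [0.4, -0.7, 0.7]
grip_width: 0.3
```

Request:
arm_command(deltas="0 0 2.5 0 0 0 0")

```text
t: 21.15
ee_pos: [558.9, -5.0, 57.5]
orientation: [[-0.997, 0.078, 0.009], [0.078, 0.997, -0.002], [-0.009, -0.001, -1.0]]
ft_force: [1.6, -0.2, 9.8]
grip_width: 0.1
```

Request:
arm_command(deltas="0 0 3 0 0 0 0")

```text
t: 21.25
ee_pos: [559.7, -5.1, 56.0]
orientation: [[-0.997, 0.078, 0.011], [0.078, 0.997, -0.002], [-0.011, -0.001, -1.0]]
ft_force: [-5.2, -0.7, 26.1]
grip_width: -0.1
```

Request:
arm_command(deltas="0 0 4 0 0 0 0")

```text
t: 21.35
ee_pos: [560.0, -5.1, 55.5]
orientation: [[-0.997, 0.078, 0.014], [0.078, 0.997, -0.002], [-0.014, -0.001, -1.0]]
ft_force: [-15.0, 0.4, 47.6]
grip_width: -0.2
```

Request:
arm_command(deltas="0 0 -15 0 0 0 0; 0 0 -25 0 0.8 0 0; 0 0 -25 0 0 0 0; 29 19 0 0 0 0 0; 29 19 0 0 0 0 0; 28 19 0 0 0 0 0; 28 18 0 0 0 0 0; 0 0 0 0 0 0 0")

```text
t: 22.15
ee_pos: [442.9, 80.6, 120.7]
orientation: [[-0.997, 0.08, -0.01], [0.08, 0.997, -0.0], [0.01, -0.001, -1.0]]
ft_force: [1.1, -0.3, 0.4]
grip_width: 0.0
```

Request:
arm_command(deltas="0 0 19 0 0 0 0; 0 0 18 0 0 0 0; -14 0 0 0 0 0 0; -14 0 0 0 0 0 0; -14 0 0 0 0 0 0; -14 0 0 0 0 0 0; -14 0 0 0 0 0 0; 0 0 0 0 0 0 0")

```text
t: 22.95
ee_pos: [520.0, 74.0, 83.8]
orientation: [[-0.997, 0.079, -0.008], [0.079, 0.997, -0.0], [0.008, -0.001, -1.0]]
ft_force: [0.4, -0.0, -0.5]
grip_width: -0.5
```

Request:
arm_command(deltas="-12 0 0 0 0 0 0; -12 0 1 0 0 0 0; -6 0 6 0 0 0 0; -5 0 7 0 0 0 0; 0 0 0 0 0 0 0")

```text
t: 23.45
ee_pos: [558.8, 70.1, 69.3]
orientation: [[-0.997, 0.081, -0.008], [0.081, 0.997, -0.0], [0.008, -0.001, -1.0]]
ft_force: [-0.2, -0.1, -0.3]
grip_width: -0.4
```

Request:
arm_command(deltas="-2 0 4 0 0 0 0; 0 0 4 0 0 0 0; 0 0 2 0 0 0 0; 0 0 1.5 0 0 0 0")

```text
t: 23.85
ee_pos: [563.1, 69.9, 59.8]
orientation: [[-0.997, 0.081, -0.001], [0.081, 0.997, -0.001], [0.001, -0.001, -1.0]]
ft_force: [-0.3, -0.5, -0.2]
grip_width: -0.0
```

Request:
arm_command(deltas="-1 0 3 0 0 0 0")

```text
t: 23.95
ee_pos: [564.2, 69.9, 57.2]
orientation: [[-0.997, 0.081, 0.0], [0.081, 0.997, -0.001], [-0.0, -0.001, -1.0]]
ft_force: [-0.6, -1.0, 11.1]
grip_width: 0.3
```

Request:
arm_command(deltas="0 0 3 0 0 0 0")

```text
t: 24.05
ee_pos: [565.0, 69.8, 55.7]
orientation: [[-0.997, 0.081, 0.003], [0.081, 0.997, -0.001], [-0.003, -0.001, -1.0]]
ft_force: [-2.1, -1.1, 19.7]
grip_width: 0.1
```

Request:
arm_command(deltas="0 0 4 0 0 0 0")

```text
t: 24.15
ee_pos: [565.8, 69.8, 54.1]
orientation: [[-0.997, 0.081, 0.005], [0.081, 0.997, -0.001], [-0.005, -0.001, -1.0]]
ft_force: [-6.2, -1.0, 26.3]
grip_width: 0.2
```

Request:
arm_command(deltas="0 0 3 0 0 0 0")

```text
t: 24.25
ee_pos: [566.0, 69.8, 53.8]
orientation: [[-0.997, 0.081, 0.007], [0.081, 0.997, -0.001], [-0.007, -0.0, -1.0]]
ft_force: [-9.2, -1.7, 26.0]
grip_width: 0.1
```

Request:
arm_command(deltas="0 0 -15 0 0 0 0; 0 0 -25 0 0 0 0; 0 0 -25 0 0 0 0; 35 -10 0 0 0 0 0; 45 -15 0 0 0 0 0; 45 -15 0 0 0 0 0; 40 0 0 0 0 0 0; 0 0 0 0 0 0 0")

```text
t: 25.05
ee_pos: [387.7, 42.8, 116.2]
orientation: [[-0.997, 0.079, -0.002], [0.079, 0.997, 0.0], [0.002, -0.0, -1.0]]
ft_force: [0.1, 0.3, 0.3]
grip_width: -0.4
```

```bash
python3 - <<'E'
from h import *
from rig import vision
out=[]
for n in("top","side"):
    f=vision.grab_frame(n)
    u,v=np.array([proj(f,(x,y,20)) for x in(490,600) for y in(-120,110)]).T
    c=f["pixels"][int(v.min())-5:int(v.max())+5,int(u.min())-5:int(u.max())+5]; out.append(cv2.resize(c,(780,int(780*c.shape[0]/c.shape[1])),interpolation=cv2.INTER_CUBIC))
im=np.vstack(out); s=min(1,600/im.shape[0]); im=cv2.resize(im,None,fx=s,fy=s); cv2.imwrite("pics/fin.png",im); print(im.shape)
E
```

```text
(600, 462, 3)
```

View pics/fin.png

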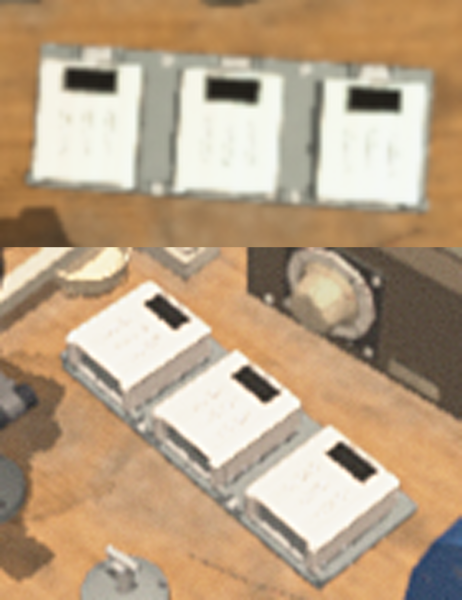

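All three covers look shut. I'll make one numeric check that they sit alike and stay still.

Request:
arm_command(deltas="0 0 -10 0 0 0 0; 0 0 0 0 0 0 0; 0 0 0 0 0 0 0; 0 0 0 0 0 0 0; 0 0 0 0 0 0 0; 0 0 0 0 0 0 0; 0 0 0 0 0 0 0; 0 0 0 0 0 0 0")

```text
t: 25.95
ee_pos: [396.6, 43.6, 127.5]
orientation: [[-0.997, 0.079, 0.002], [0.079, 0.997, 0.0], [-0.002, 0.001, -1.0]]
ft_force: [0.4, -0.8, 0.5]
grip_width: 0.1
```

```bash
python3 - <<'E'
from h import *
from rig import vision,status
ex=np.array([.996,-.087,0]); ey=np.array([.087,.996,0]); O=np.array([541.4,-4.1,0])
for n in("top","side"):
    f=vision.grab_frame(n); g=f["pixels"].min(2); m=(g>195).astype(np.uint8)
    nc,l,s,ce=cv2.connectedComponentsWithStats(m)
    for k,b in((0,76),(1,0),(2,-76)):
        C=O+ey*b; p=np.array(proj(f,C+ex*1+[0,0,34])); j=min((i for i in range(1,nc) if s[i][4]>150),key=lambda i:np.hypot(*(ce[i]-p)))
        print(n,k,"resid",(ce[j]-p).round(2),"area",s[j][4],"0.13rad shift",(np.array(proj(f,C+ex*0+[0,0,38]))-np.array(proj(f,C+ex*1+[0,0,34]))).round(2))
print(status.get_obs()["t"])
E
```

```text
top 0 resid [-0.55  2.5 ] area 716 0.13rad shift [-0.29  0.24]
top 1 resid [-0.54  2.54] area 735 0.13rad shift [-0.11  0.26]
top 2 resid [-0.14  2.77] area 757 0.13rad shift [0.08 0.27]
side 0 resid [-0.55  3.08] area 621 0.13rad shift [-0.47 -1.13]
side 1 resid [-0.92  3.42] area 686 0.13rad shift [-0.38 -1.09]
side 2 resid [-0.67  3.59] area 782 0.13rad shift [-0.28 -1.03]
26.05
```

```bash
python3 -c "
from rig import bot; print(bot.hand_in())"
```

```text
the job is handed in; nothing more can be done
None
```

The job is handed in, at about 26 s. spindle_0 had no spool, so there were two to move. I turned spool 1 about 43° clockwise and spool 2 about 69° counter-clockwise until their keyways lined up. I then lifted them off and laid them flat in bay_1 and bay_2. After that I pressed all three covers shut, including the one over empty bay_0.

**Spools:** The top view before closing showed both lying flat in their bays. I could not check them again once the covers were down.

**Covers:** About a second after the last press, all three were still down, though their springs would lift an unlatched one. They looked alike to within about 0.5 px in both cameras. In the side view that is under half the shift I would expect from a cover resting on its catch. I did not measure the cover angles directly.

**Not as planned:**
- **Press force:** Closing cover_2 reached about 84 N vertically (about 91 N in all) at the wrist, pressed with the fingertips. That is below the 120 N wrist limit but much more than needed. The other two covers peaked at about 50 N and 27 N.
- **Side camera:** It disagreed with the top camera by up to about 8 mm at the bays, so I placed the spools using the top and wrist cameras.

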